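# Reset a tripped lantern and shut its battery tray

## Task

The lantern has cut out and its battery tray stands open. Reach a fingertip into the round well in the tray, press the sunken red reset key right down and hold it for about two seconds, then let it up and push the tray fully home into the lantern's base. Do not lift, tip or shove the lantern along the board, and leave the other things where they stand.

Things in the scene. Friction and masses are not known exactly. Their poses are not given: they have to be found in the camera images.
- lantern: grey plastic lantern, loose on a white board whose top is at z = 0.018; about 2.4 kg, slides if pushed with over about 10 N. Base 200 deep (x) x 190 wide (y), its top 66 above the board; on it a 132 wide lamp tower starting 62 behind the base's front, 228 tall, black bail handle to 267. Origin: centre of the underside. +x runs from the front (tray side) to the back, +y to the left of one facing the front
- tray (a joint): how far the lantern's battery tray is drawn out of the front of the base, m: 0 = fully home (front panel against the base), 0.125 = out to its stop; it slides along the lantern's x axis, closing towards the lantern's +x, with about 1.5 N of friction, and stays where it is left. It starts 0.075 to 0.12 out
- tray_front (a point): middle of the outer face of the tray's flat front panel (164 wide, 50 tall, 6 thick, lower edge 8 and upper edge 58 above the board); this point is 33 above the board. The face looks along the lantern's -x. With the tray home it is 106 in front of the lantern's origin
- well_mouth (a point): centre of the mouth of the round well in the tray's light grey top, 42 in diameter with straight walls, 55 above the board, 34 behind the front panel's outer face and 28 to the lantern's +y side of the tray's middle. The flat floor is 24 below the mouth. Open above as far as the tray is out
- key_top (a point): centre of the flat top of the red round reset key (26 diameter) in the middle of the well, 16 below the well's mouth (39 above the board) when up; moves with the key
- key (a joint): how far the reset key is pressed down, m: 0 = up, 0.006 = fully down. Springs back when let go; takes 2.4 N to start and about 5 N fully down
- glass: steel drinking glass, 72 across the rim, 105 tall, 90 g; a loose bystander on the board. Origin: centre of its underside.
- soap_dish: green plastic soap dish with a pink bar of soap, 120 x 84 x 24; a loose bystander on the board. Origin: centre of its underside.
- wooden_box: small closed wooden box, 84 x 114 x 59; a loose bystander on the plank table (z = 0) between board and robot. Origin: centre of its underside.
- saucer: white ceramic saucer, 136 across, 18 tall; a loose bystander on the board. Origin: centre of its underside.
- oil_bottle: blue plastic hair-oil bottle, 54 across, 150 tall; a loose bystander on the board. Origin: centre of its underside.
- phone: black keypad phone lying flat, 112 x 49 x 14; a loose bystander on the plank table (z = 0) between board and robot. Origin: centre of its underside.

How it is judged:
By the outcome, as a careful person would: the job done as asked, in the order asked, and still so for the second after the job is handed in, with the robot touching nothing.
It also fails if it takes over 48 s, if anything falls off the work surface, if the arm or the gripper's body presses on something with over 40 N, if the wrist force passes 120 N, or if a joint passes its speed limit or range.

## Robot

A 7-joint arm with a two-finger parallel gripper is mounted at the origin on the work surface. World frame = base frame: x ahead of the robot, y to its left, z up, the work surface at z = 0. Lengths are in m, angles in rad, forces in N, time in s.
With the tool pointing down it reaches from about 0.375 to 0.925 m from the base axis. Payload 3.1 kg.
Tool frame: the origin (TCP) lies on the centre line of the jaws, within the pads' length; the fingertips stand 8 mm ahead of it and the grasp point (between the pads) lies 11 mm behind it; z points along the fingers, y is the line along which they close (so a half turn about z gives the same grasp; the last joint's range is limited). The gripper opens to 85 mm and grips with 20 to 120 N. Pads are 22 mm wide; open, the fingers measure 114 mm over their backs; the gripper's body (76 mm by 85 mm) begins 54 mm behind the grasp point. The pads swing forward as they close: fully open they stand 13 mm farther back than shut.
Start: joints at [-1.418, 0.383, 0.044, 1.598, -0.018, 1.161, -0.05], TCP at [0.161, 0.63, 0.216] pointing down, gripper open.
Joint ranges: [-2.61, 2.61], [-0.41, 2.15], [-1.48, 1.57], [0, 2.5], [-1.57, 4.71], [0.05, 1.97], [-2.85, 2.85]. Speed limits (rad/s): [2.79, 2.79, 3.14, 3.14, 3.14, 3.14, 3.14].

## Interface

Orientations are given as a unit quaternion [x, y, z, w].
In Python, from cell import manip gives the robot as it stands. The module is installed in compiled form; this text tells all that it offers.
- The arm moves only by the tool play_rows, never from a script. Its argument "increments" is a list of rows, each a list of 4 numbers: the shift along the tool's x, y, z in units of 25 mm (1.0 is 25 mm), then the turn about the tool's z in units of 6 degrees (1.0 is 6 degrees). A call has 1 to 5 rows; each row is the pose to reach, as a shift and turn from the pose commanded when the call began, along the tool's axes at that moment; what a row does not reach only later rows make up. A row lasts 1/8 s, in which the tool goes at most 62.5 mm and 10.7 degrees, less where a joint would pass 70% of its speed; a pose out of reach is approached as far as the arm can. A call with a gripper value outside its range is refused whole. "hand" is the gripper's target within -1 to 1 (shut at 1, half-way at 0, fully open at -1), set as the call begins (left out, the last holds). The fingers move at their own pace and stop on an object; "force" is the grip in N (left out, the last holds). Time passes only in rows, so rows that repeat a pose let the fingers close. It gives the time, the measured TCP pose, the force, the opening and the grip force at its end, in the units of the state.
- manip.get_obs(): the state, without advancing time (a new reading comes with each control period).
- manip.get_image(name): name is "scene" or "top"; returns a dict with "pixels" (420x560x3 uint8, blue, green, red), "z_map" (420x560 float32, m along the optical axis (not along the pixel's ray), 0 where there is no reading), "K" (3x3 intrinsics, pixels), "rvec" (rotation vector, rad) and "tvec" (3), from world to camera coordinates, as OpenCV has them. Camera axes: x right, y down, z forward; pixel columns grow to the right and rows downward; lengths in m; the calibration is good to about 2 mm. A picture is of the moment at which its call begins.
- manip.sign_off(): hands the job in; it is judged then, once.
Trained networks look in the newest picture that a camera, given by its name, has taken for a name from the list of things; names that differ only in an ending like _2 or _b are one class to them, and where a whole thing is asked for, a point or a joint stands for the part that bears it (a point fixed in the world has none). Each returns a list of dicts, best first, with "p" (0 to 1); they miss things now and then, are a little off and sometimes report something else, mostly with a low value. They report only what shows in the picture. A call takes as long as a camera call.
- manip.boxes_of(camera, label): "rect" ([left, top, right, bottom] in pixels, round what is visible of it).
- manip.regions_of(camera, label): "mask" (420x560 bool, what is visible of it) and "rect" ([left, top, right, bottom] in pixels, round what is visible of it).
- manip.pinpoint(camera, label): "location" ([row, column] in pixels: a listed point, or the origin of a listed thing).
The state is a dict: "time": time; "joints": joint angles; "qd": joint speeds; "effort": joint torques, N m; "position": TCP position; "tcp_rot": TCP orientation; "ft_force": force on the tool from outside, world axes, zero at the start; "ft_torque": the same for the moment, N m; "width": opening from 0.0 (shut) to 1.0 (fully open); "gripper_force": force on a finger pad.
Only numpy, scipy, OpenCV 4.12 (cv2) and the standard library are available. Lean on these libraries where they do the work, as an engineer would, in place of code of your own. Each camera call takes 0.05 s, during which the arm holds its last target. There are 200 camera calls.

## Working session

There is one attempt and no reset: what is moved stays moved. The work goes in short steps, Python scripts to look and compute and a tool call to move; the robot and the scene stay as the last step left them, time stands still between calls to the robot, and variables do not carry over. Pictures are saved under pics/ and viewed, at most 10 in all, crops included, and the job is handed in when it is done.

Besides the shell and the picture viewer there is one more tool, called after "Emit:" as name(argument=value, ...), one argument or row to a line, values as JSON. play_rows: Moves the arm, as the interface text tells. Its arguments: {"type":"object","properties":{"increments":{"type":"array","items":{"type":"array","items":{"type":"number"}}},"hand":{"type":"number"},"force":{"type":"number"}},"required":["increments"]}

```bash
mkdir -p pics; cat > h.py <<'E'
import numpy as np, cv2
from cell import manip
def cam(n):
    im=manip.get_image(n); R=cv2.Rodrigues(np.array(im['rvec'],float))[0]; t=np.array(im['tvec'],float).ravel()
    return im,np.array(im['K']),R,t
def cloud(c):
    im,K,R,t=c; z=im['z_map']; v,u=np.mgrid[:z.shape[0],:z.shape[1]]
    P=np.stack([(u-K[0,2])/K[0,0]*z,(v-K[1,2])/K[1,1]*z,z],-1)
    W=(P-t)@R; W[z==0]=np.nan; return W
def onplane(c,rc,h):
    im,K,R,t=c; d=R.T@np.linalg.inv(K)@np.array([rc[1],rc[0],1.]); o=-R.T@t
    return o+d*(h-o[2])/d[2]
E
python3 - <<'E'
from h import *
o=manip.get_obs(); print(o['time'],o['position'],o['tcp_rot'],o['ft_force'],o['width'])
hs=dict(lantern=.018,tray_front=.051,well_mouth=.073,key_top=.057,glass=.018,soap_dish=.018,wooden_box=0,saucer=.018,oil_bottle=.018,phone=0)
for n in ['scene','top']:
    c=cam(n); cv2.imwrite(f'pics/{n}0.png',c[0]['pixels']); np.save(n+'_w.npy',cloud(c))
    print(n, 'campos',-c[2].T@c[3])
    for l,h in hs.items():
        for r in manip.pinpoint(n,l)[:2]: print(l,round(r['p'],2),np.round(r['location']),np.round(onplane(c,r['location'],h),4))
E
```

```text
0.0 [0.16107887 0.62869616 0.21425579] [ 1.25048589e-01  9.92149723e-01 -1.32870984e-03 -1.07004767e-04] [0.07142681 0.12865088 0.15594077] 1.0005656632258866
scene campos [ 1.27093353 -0.24193284  1.32854582]
lantern 0.91 [265. 331.] [0.759  0.0839 0.018 ]
tray_front 0.6 [208. 324.] [0.5607 0.1279 0.051 ]
well_mouth 0.65 [210. 333.] [0.5899 0.1477 0.073 ]
key_top 0.59 [215. 335.] [0.6022 0.1535 0.057 ]
glass 0.58 [237. 381.] [0.7099 0.2843 0.018 ]
soap_dish 0.89 [252. 273.] [ 0.6552 -0.0874  0.018 ]
wooden_box 0.64 [194. 168.] [ 0.3015 -0.3884  0.    ]
saucer 0.84 [274. 139.] [ 0.5991 -0.5283  0.018 ]
oil_bottle 0.82 [191. 418.] [0.5753 0.4926 0.018 ]
phone 0.81 [148. 358.] [0.3107 0.3671 0.    ]
top campos [ 0.30520877 -0.02729059  1.18267489]
lantern 0.73 [141. 251.] [0.7419 0.0761 0.018 ]
tray_front 0.83 [202. 231.] [0.5519 0.1319 0.051 ]
well_mouth 0.58 [187. 228.] [0.5892 0.1386 0.073 ]
key_top 0.4 [187. 225.] [0.5927 0.1481 0.057 ]
glass 0.66 [148. 187.] [0.7261 0.2705 0.018 ]
glass 0.15 [201. 233.] [0.5607 0.1318 0.018 ]
soap_dish 0.79 [163. 310.] [ 0.6699 -0.0971  0.018 ]
wooden_box 0.89 [285. 423.] [ 0.3079 -0.4002  0.    ]
wooden_box 0.36 [189. 225.] [0.6011 0.1585 0.    ]
saucer 0.65 [184. 460.] [ 0.5903 -0.527   0.018 ]
oil_bottle 0.76 [198. 112.] [0.5793 0.4894 0.018 ]
phone 0.32 [197. 113.] [0.5869 0.4961 0.    ]
phone 0.31 [138. 249.] [0.7582 0.085  0.    ]
```

```bash
python3 -c "
import cv2,numpy as np
a=cv2.imread('pics/scene0.png');b=cv2.imread('pics/top0.png')
"; ls pics
```

```text
scene0.png
top0.png
```

View pics/scene0.png

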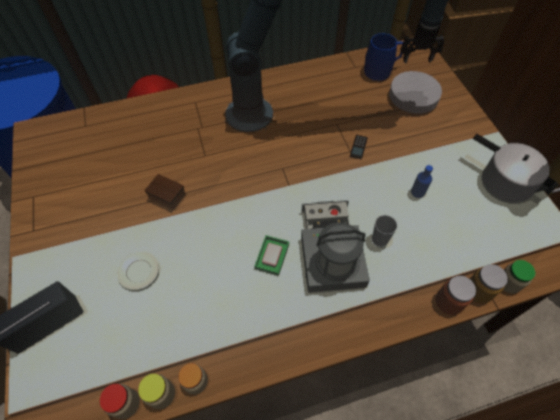

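View pics/top0.png

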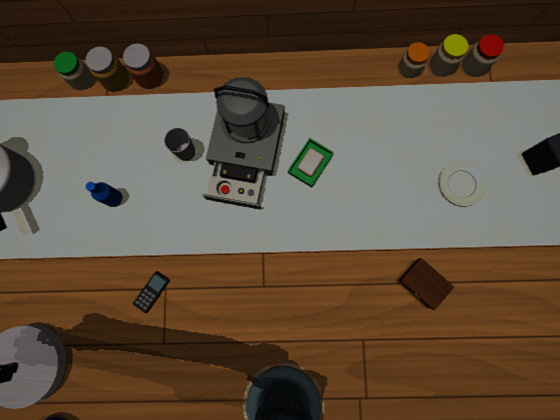

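```bash
python3 - <<'E'
from h import *
out=[]
for n in ['scene','top']:
    c=cam(n); px=c[0]['pixels'].astype(int); W=cloud(c)
    ok=(W[...,0]>.5)&(W[...,0]<.95)&(W[...,1]>-.03)&(W[...,1]<.23)
    red=(px[...,2]>90)&(px[...,1]<70)&(px[...,0]<70)&ok
    vv,uu=np.nonzero(red); print(n,red.sum(),'redpix',vv.mean(),uu.mean(),vv.min(),vv.max(),uu.min(),uu.max(),onplane(c,(vv.mean(),uu.mean()),.057),'depth',np.nanmedian(W[red],0))
    for lo,hi in [(.062,.079),(.080,.090)]:
        m=ok&(W[...,2]>lo)&(W[...,2]<hi); m=cv2.morphologyEx(m.astype(np.uint8),cv2.MORPH_OPEN,np.ones((3,3)))>0
        q=W[m][:,:2].astype(np.float32); r=cv2.minAreaRect(q); print(lo,len(q),np.median(W[m][:,2]),r,cv2.boxPoints(r).round(3).tolist())
    y0,x0=(190,290) if n=='scene' else (140,190)
    out.append(cv2.resize(c[0]['pixels'][y0:y0+75,x0:x0+100],(800,600),interpolation=cv2.INTER_CUBIC)[:, :])
cv2.imwrite('pics/crop.png',cv2.resize(np.hstack(out),(800,300)))
cv2.imwrite('pics/croptop.png',cv2.convertScaleAbs(out[1],alpha=1.5))
E
```

```text
scene 59 redpix 266.66101694915255 345.06779661016947 209 322 316 390 [0.79141228 0.11445746 0.057     ] depth [0.91707125 0.14997668 0.00521015]
0.062 655 0.07349998834083946 ((0.5946433544158936, 0.12214486300945282), (0.14812636375427246, 0.09988589584827423), 80.20658111572266) [[0.5329999923706055, 0.057999998331069946], [0.6309999823570251, 0.04100000113248825], [0.656000018119812, 0.18700000643730164], [0.5580000281333923, 0.20399999618530273]]
0.08 1102 0.08549667208293038 ((0.7514057159423828, 0.0891089215874672), (0.19049467146396637, 0.20025107264518738), 77.79424285888672) [[0.6330000162124634, 0.017000000923871994], [0.8289999961853027, -0.02500000037252903], [0.8690000176429749, 0.16099999845027924], [0.6740000247955322, 0.2029999941587448]]
top 395 redpix 99.16962025316455 244.86075949367088 80 192 203 285 [0.85992555 0.09045634 0.057     ] depth [ 9.34802007e-01  4.53935999e-02 -1.43251979e-04]
0.062 1447 0.0709906837075828 ((0.6004704236984253, 0.12016814947128296), (0.1590396910905838, 0.11107315123081207), 76.76922607421875) [[0.527999997138977, 0.054999999701976776], [0.6359999775886536, 0.029999999329447746], [0.6729999780654907, 0.1850000023841858], [0.5649999976158142, 0.20999999344348907]]
0.08 1960 0.0831628903908242 ((0.7474438548088074, 0.08984285593032837), (0.18900708854198456, 0.19767914712429047), 78.62631225585938) [[0.6320000290870667, 0.017000000923871994], [0.8259999752044678, -0.02199999988079071], [0.8629999756813049, 0.16300000250339508], [0.6690000295639038, 0.20200000703334808]]
```

View pics/croptop.png

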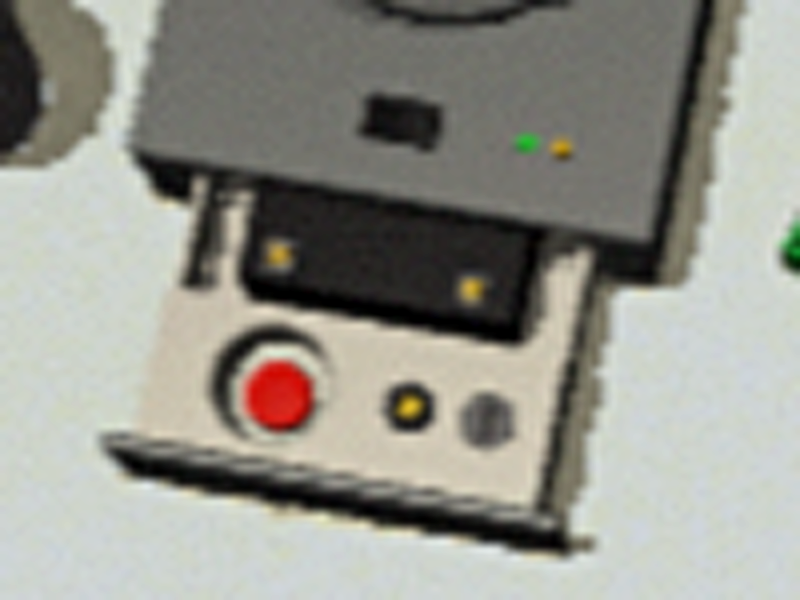

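The crop shows the tray open, with the red key at crop (280,395), which is about row 189.3, column 224.9 in the full picture. The lantern is turned by about -12° in yaw.

```bash
cat >> h.py <<'E'
from scipy.spatial.transform import Rotation as Ro
def rel(p):
    o=manip.get_obs(); R=Ro.from_quat(o['tcp_rot']).as_matrix()
    return np.round(R.T@(np.array(p)-o['position'])/.025,2), o['position'].round(4), o['ft_force'].round(2), np.degrees(np.arctan2(R[1,0],R[0,0])).round(2)
E
python3 - <<'E'
from h import *
for n in ['scene','top']:
    c=cam(n); im=c[0]['pixels']; px=im.astype(int); W=cloud(c)
    for k in range(1):
        ok=(np.abs(W[...,0]-.594)<.03)&(np.abs(W[...,1]-.15)<.03)
        w=np.clip(px[...,2]-np.maximum(px[...,1],px[...,0])-40,0,60)*ok
        v,u=np.mgrid[:420,:560]; rc=((w*v).sum()/w.sum(),(w*u).sum()/w.sum())
        print(n,rc,(w>0).sum(),'key',onplane(c,rc,.057))
    # front-panel top edge & base front edge fits
    B=(W[...,2]>.080)&(W[...,2]<.09)&(W[...,0]>.6)&(W[...,0]<.9)&(W[...,1]>-.04)&(W[...,1]<.23)
    r=manip.regions_of(n,'tray_front'); print([(x['p'],x['rect']) for x in r[:2]])
print(rel([.594,.150,.216]))
E
```

```text
scene (np.float64(211.76296296296297), np.float64(333.9893004115226)) 36 key [0.58841237 0.15428798 0.057     ]
[(0.62, [305.2, 203.9, 349.0, 231.1])]
top (np.float64(188.84490960989532), np.float64(224.34823977164606)) 61 key [0.58793064 0.15084677 0.057     ]
[(0.59, [203.4, 162.3, 262.3, 208.2])]
(array([-2.153e+01, -1.429e+01, -1.000e-02]), array([0.1613, 0.6297, 0.2157]), array([-0.22,  0.72, -0.04]), np.float64(165.63))
```

Emit:
play_rows(
  increments=[
    [0, 0, 0, -0.4],
    [0, 0, 0, -0.4],
    [0, 0, 0, -0.4],
  ],
  hand=1,
  force=20,
)

```text
time: 1.78
position: [0.1613, 0.6297, 0.2157]
tcp_rot: [0.105, 0.995, -0.0, -0.0]
ft_force: [-0.4, 0.2, 0.4]
width: 0.377
gripper_force: 0.0
```

```bash
python3 - <<'E'
from h import *
o=manip.get_obs();print(o['width'],o['time'])
print(rel([.594,.150,.216]))
E
```

```text
0.37691952208578905 1.775
(array([-2.092e+01, -1.517e+01, -1.000e-02]), array([0.1613, 0.6297, 0.2157]), array([-0.38,  0.19,  0.43]), np.float64(168.0))
```

Emit:
play_rows(
  increments=[
    [-1.8, -1.32, 0, 0],
    [-3.6, -2.64, 0, 0],
    [-5.4, -3.96, 0, 0],
    [-7.2, -5.28, 0, 0],
    [-9, -6.6, 0, 0],
  ],
)

```text
time: 2.4
position: [0.3484, 0.4202, 0.216]
tcp_rot: [0.104, 0.995, 0.0, 0.0]
ft_force: [1.2, -0.4, -0.1]
width: 0.0
gripper_force: 0.0
```

Emit:
play_rows(
  increments=[
    [-1.8, -1.32, 0, 0],
    [-3.6, -2.64, 0, 0],
    [-5.4, -3.96, 0, 0],
    [-7.2, -5.28, 0, 0],
    [-9, -6.6, 0, 0],
  ],
)

```text
time: 3.02
position: [0.5342, 0.2123, 0.216]
tcp_rot: [0.104, 0.995, 0.0, 0.0]
ft_force: [1.2, 0.0, 1.1]
width: 0.001
gripper_force: 0.0
```

```bash
python3 - <<'E'
from h import *
print(rel([.588,.152,.216]))
E
```

```text
(array([-2.61, -1.91,  0.  ]), array([0.5342, 0.2123, 0.216 ]), array([1.19, 0.01, 1.09]), np.float64(168.03))
```

Emit:
play_rows(
  increments=[
    [-1.4, -1, 0, 0],
    [-2.65, -1.93, 0.3, 0],
    [-2.65, -1.93, 1.6, 0],
    [-2.65, -1.93, 3, 0],
    [-2.65, -1.93, 4, 0],
  ],
)

```text
time: 3.65
position: [0.5872, 0.1525, 0.114]
tcp_rot: [0.105, 0.995, -0.0, -0.001]
ft_force: [-0.7, -0.0, 0.4]
width: 0.001
gripper_force: 0.0
```

Emit:
play_rows(
  increments=[
    [0, 0, 0, 0],
    [0, 0, 0, 0],
  ],
)

```text
time: 3.9
position: [0.5889, 0.1528, 0.1168]
tcp_rot: [0.104, 0.995, 0.0, 0.001]
ft_force: [-0.4, -0.2, 0.1]
width: -0.0
gripper_force: 0.0
```

```bash
python3 - <<'E'
from h import *
print(rel([.588,.152,.059]))
out=[]
for n,(y0,x0) in dict(scene=(180,290),top=(150,185)).items():
    c=cam(n); out.append(cv2.resize(c[0]['pixels'][y0:y0+75,x0:x0+75],(400,400),interpolation=cv2.INTER_CUBIC))
    im,K,R,t=c
    for z in (.107,.073): print(n,cv2.projectPoints(np.array([[.588,.152,z]]),im['rvec'],t,K,None)[0].ravel()-[x0,y0])
cv2.imwrite('pics/c2.png',cv2.convertScaleAbs(np.hstack(out),alpha=1.5))
E
```

```text
(array([ 0.03, -0.04,  2.31]), array([0.5889, 0.1528, 0.1168]), array([-0.36, -0.22,  0.13]), np.float64(168.02))
scene [44.78401594 24.13058577]
scene [43.7844633  29.41767008]
top [36.04421101 34.43485118]
top [38.04313964 37.46651324]
```

View pics/c2.png

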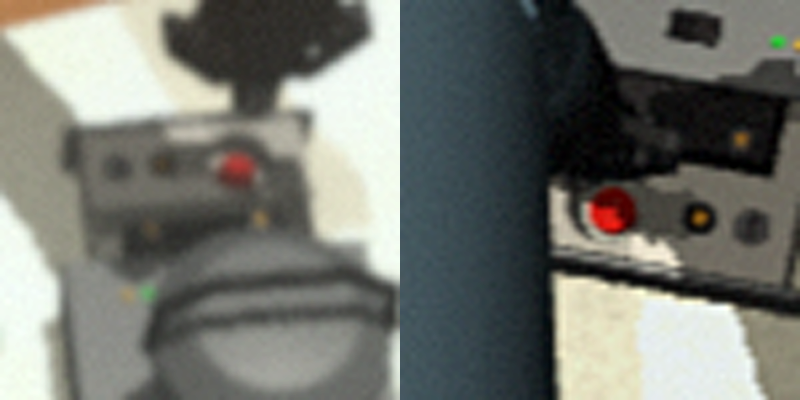

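The scene view on the left has the fingers near crop (252,110), above and behind the key at (237,168). I'll check the tip position by depth.

```bash
python3 - <<'E'
from h import *
np.set_printoptions(linewidth=200,suppress=True)
for n in ['scene','top']:
    c=cam(n); W=cloud(c)
    m=(np.abs(W[...,0]-.588)<.05)&(np.abs(W[...,1]-.152)<.05)&(W[...,2]>.085)
    for lo in np.arange(.09,.2,.01):
        q=W[m&(W[...,2]>=lo)&(W[...,2]<lo+.01)]
        if len(q): print(n,round(lo,3),len(q),q[:,:2].min(0).round(3),q[:,:2].max(0).round(3),np.median(q,0).round(3))
    if n=='scene':
        print((W[196:216,328:344,2]*1000).round())
        cv2.imwrite('pics/c3.png',cv2.convertScaleAbs(cv2.resize(c[0]['pixels'][190:220,315:355],(800,600),interpolation=cv2.INTER_NEAREST),alpha=2.5))
E
```

```text
scene 0.13 2 [0.59  0.145] [0.592 0.148] [0.591 0.147 0.137]
scene 0.14 12 [0.582 0.143] [0.603 0.165] [0.598 0.154 0.146]
scene 0.15 12 [0.581 0.142] [0.602 0.165] [0.596 0.147 0.155]
scene 0.16 15 [0.594 0.141] [0.602 0.168] [0.598 0.153 0.164]
scene 0.17 12 [0.582 0.14 ] [0.604 0.163] [0.599 0.153 0.177]
scene 0.18 50 [0.573 0.12 ] [0.609 0.192] [0.597 0.156 0.187]
scene 0.19 49 [0.571 0.114] [0.609 0.192] [0.594 0.143 0.193]
scene 0.2 47 [0.571 0.107] [0.612 0.201] [0.601 0.144 0.205]
[[ 19.  17.  17.  18.  16. 156. 170. 179. 180. 176. 174. 170. 174. 177. 162.  24.]
 [ 19.  14.  16.  20.  19. 146. 165. 166. 167. 166. 164. 166. 166. 161.  22.  21.]
 [ 26.  19.  15.  17.  25. 146. 155. 155. 162. 163. 161. 162. 162. 152.  20.  19.]
 [ 21.  22.  18.  15.  16.  20. 151. 152. 155. 157. 155. 157. 149. 148.  23.  23.]
 [ 16.  20.  17.  19.  21.  17. 139.  nan 151. 147. 149. 148. 140.  18.  77.  78.]
 [ 78.  75.  81.  76.  75.  77.  79. 135. 145. 141. 149. 142.  78.  73.  75.  77.]
 [ 79.  78.  77.  78.  72.  79.  75.  73.  76.  73.  76.  70.  75.  74.  73.  75.]
 [ 79.  74.  72.  76.  74
[... 829 characters left out ...]
8.  56.  61.  61.  56.  61.  54.  73.  73.  72.  78.  80.]
 [ 76.  77.  72.  72.  53.  59.  58.  61.  61.  57.  71.  72.  75.  70.  75.  73.]
 [ 75.  72.  79.  74.  78.  73.  71.  74.  76.  73.  77.  77.  73.  75.  76.  74.]]
top 0.13 3 [0.579 0.15 ] [0.58  0.158] [0.579 0.155 0.135]
top 0.14 7 [0.577 0.143] [0.58  0.161] [0.579 0.151 0.145]
top 0.15 10 [0.578 0.142] [0.582 0.163] [0.579 0.15  0.154]
top 0.16 2 [0.577 0.143] [0.58  0.153] [0.579 0.148 0.162]
top 0.17 6 [0.573 0.135] [0.58  0.157] [0.577 0.145 0.175]
top 0.18 21 [0.57  0.121] [0.583 0.142] [0.578 0.131 0.187]
top 0.19 12 [0.569 0.118] [0.58  0.147] [0.572 0.13  0.194]
top 0.2 19 [0.567 0.105] [0.579 0.145] [0.57  0.121 0.206]
```

View pics/c3.png

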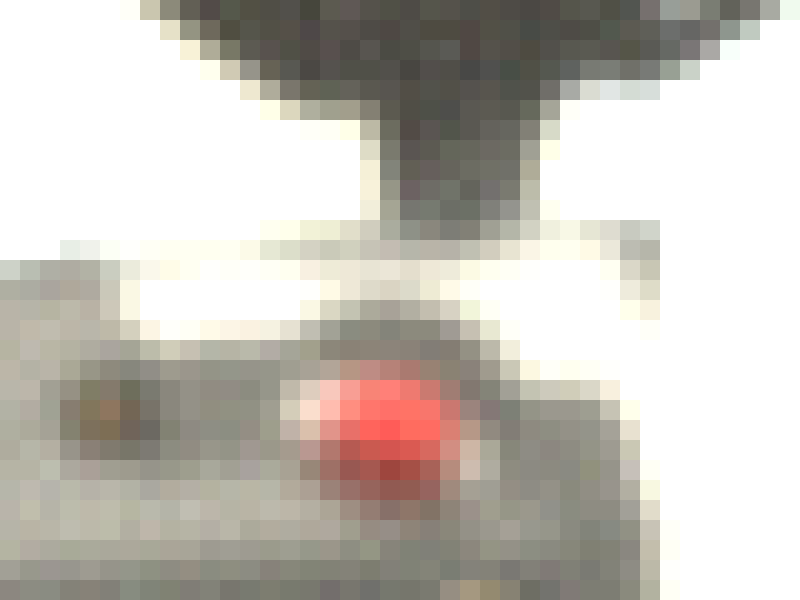

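Emit:
play_rows(
  increments=[
    [0.03, -0.03, 0.6, 0],
    [0.03, -0.03, 1.1, 0],
    [0.03, -0.03, 1.5, 0],
    [0.03, -0.03, 1.6, 0],
    [0.03, -0.03, 1.6, 0],
  ],
)

```text
time: 4.72
position: [0.5869, 0.1519, 0.0753]
tcp_rot: [0.104, 0.995, -0.0, -0.0]
ft_force: [0.4, 0.4, 0.2]
width: 0.002
gripper_force: 0.0
```

```bash
python3 - <<'E'
from h import *
print(rel([.588,.152,.059]))
c=cam('scene')
cv2.imwrite('pics/c4.png',cv2.convertScaleAbs(cv2.resize(c[0]['pixels'][185:230,310:370],(800,600),interpolation=cv2.INTER_NEAREST),alpha=2))
E
```

```text
(array([-0.04,  0.01,  0.65]), array([0.5869, 0.1519, 0.0753]), array([0.41, 0.43, 0.25]), np.float64(168.03))
```

View pics/c4.png

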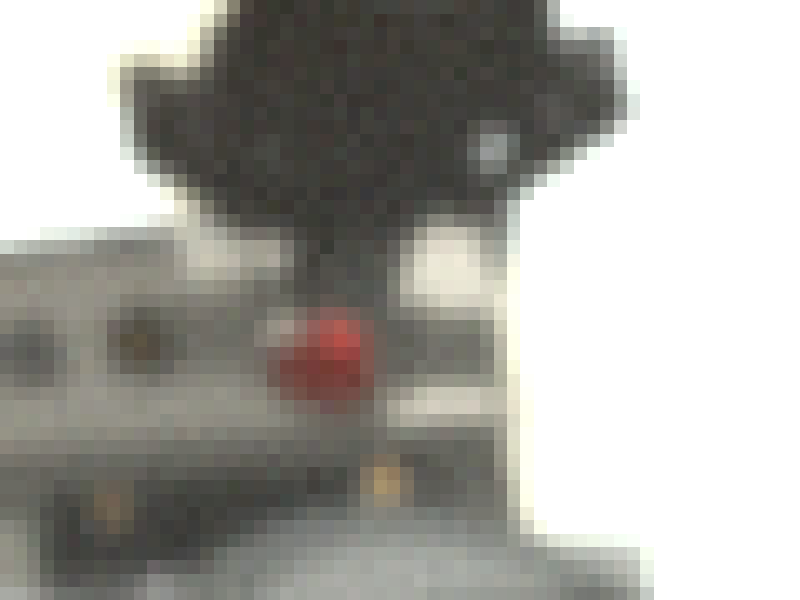

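The key is still visible at crop (320,360) and the fingertip ends above it, so I'll go down slowly and watch the force.

Emit:
play_rows(
  increments=[
    [0, 0, 0.15, 0],
    [0, 0, 0.3, 0],
    [0, 0, 0.3, 0],
  ],
)

```text
time: 5.15
position: [0.5867, 0.1519, 0.0678]
tcp_rot: [0.104, 0.995, -0.0, -0.0]
ft_force: [0.3, -0.4, -0.5]
width: 0.003
gripper_force: 0.0
```

Emit:
play_rows(
  increments=[
    [0, 0, 0.1, 0],
    [0, 0, 0.2, 0],
    [0, 0, 0.2, 0],
  ],
)

```text
time: 5.52
position: [0.5868, 0.152, 0.0628]
tcp_rot: [0.104, 0.995, -0.0, -0.0]
ft_force: [0.2, 0.6, 1.4]
width: -0.006
gripper_force: 0.0
```

Emit:
play_rows(
  increments=[
    [0, 0, 0.1, 0],
    [0, 0, 0.2, 0],
    [0, 0, 0.2, 0],
  ],
)

```text
time: 5.9
position: [0.5867, 0.1519, 0.0578]
tcp_rot: [0.104, 0.995, -0.0, -0.0]
ft_force: [-0.6, 0.5, -0.4]
width: 0.002
gripper_force: 0.0
```

Emit:
play_rows(
  increments=[
    [0, 0, 0.1, 0],
    [0, 0, 0.2, 0],
    [0, 0, 0.2, 0],
  ],
)

```text
time: 6.28
position: [0.5867, 0.152, 0.0528]
tcp_rot: [0.104, 0.995, -0.0, -0.0]
ft_force: [0.1, 0.2, 0.1]
width: -0.003
gripper_force: 0.0
```

Emit:
play_rows(
  increments=[
    [0, 0, 0, 0],
  ],
)

```text
time: 6.4
position: [0.587, 0.152, 0.0532]
tcp_rot: [0.104, 0.995, -0.0, -0.0]
ft_force: [-0.1, 0.6, 0.5]
width: 0.002
gripper_force: 0.0
```

```bash
python3 - <<'E'
from h import *
c=cam('scene'); W=cloud(c); np.set_printoptions(linewidth=200,suppress=True)
print((W[198:222,326:346,2]*1000).round())
cv2.imwrite('pics/c5.png',cv2.convertScaleAbs(cv2.resize(c[0]['pixels'][185:230,310:370],(800,600),interpolation=cv2.INTER_NEAREST),alpha=2))
E
```

```text
[[138. 133. 130. 164. 163. 164. 162. 178. 170. 168. 167. 166. 160. 158. 162. 172. 172. 172. 172. 127.]
 [142. 124. 129. 123. 153. 158. 153. 167. 170. 170. 165. 155. 150. 152. 168. 164. 163. 166. 132.  23.]
 [141. 131. 129. 128. 126. 125. 151. 162. 155. 157. 143. 141. 147. 156. 155. 153. 156. 127. 126.  80.]
 [141. 126. 130. 129. 129. 122. 146. 158. 149. 151. 117. 125. 140. 150. 150. 147. 146. 130. 128. 138.]
 [139. 141. 135. 125. 127. 123. 139. 145. 143. 148. 117. 119. 138. 145. 140. 143. 142. 128. 132. 129.]
 [132. 131. 139. 127. 125. 123. 135. 143. 140. 138. 107. 125. 138. 135. 139. 134. 120. 127. 126. 130.]
 [129. 129. 125. 129. 126. 121. 127. 124. 123. 124. 110. 121. 124. 123. 122. 109.  74. 118. 124. 114.]
 [122. 121. 122. 118. 120. 116. 124. 120. 118. 123. 110. 119. 120. 117. 119.  77.  78.  68.  77.  77.]
 [ 74.  69. 118.  75.  64.  94. 114. 112. 122. 110. 105. 109. 109. 111.  72.  77.  78.  77.  70.  76.]
 [ 74.  73.  76.  77.  55.  97.  95.  98. 107. 104. 101. 104.  96.  98.  67.  75.  77.  72.  75.  77.]
 [ 74.  75.  70.  nan  56.  85.  92.  97. 100. 101.  95.  99.  87.  91
[... 672 characters left out ...]
  76.  81.  72.  79.  71.  69.  68.  78.  79.  73.  nan  76.  73.  74.  72.  70.]
 [ 78.  75.  72.  72.  74.  73.  76.  77.  73.  72.  79.  77.  72.  78.  77.  69.  71.  77.  70.  70.]
 [ 75.  71.  73.  75.  73.  70.  71.  68.  71.  73.  65.  68.  71.  70.  71.  65.  64.  62.  61.  60.]
 [ 64.  65.  67.  65.  66.  66.  62.  63.  64.  62.  60.  63.  57.  57.  58.  60.  64.  59.  59.  61.]
 [ 60.  57.  68.  60.  62.  62.  55.  61.  51.  53.  58.  59.  55.  55.  49.  65.  73.  49.  56.  52.]
 [ 51.  55.  71.  70.  71.  70.  69.  73.  69.  68.  69.  78.  74.  74.  69.  69.  66.  43.  40.  41.]
 [ 68.  70.  74.  69.  72.  69.  67.  67.  nan  66.  66.  72.  77.  72.  63.  62.  73.  37.  35.  35.]]
```

View pics/c5.png

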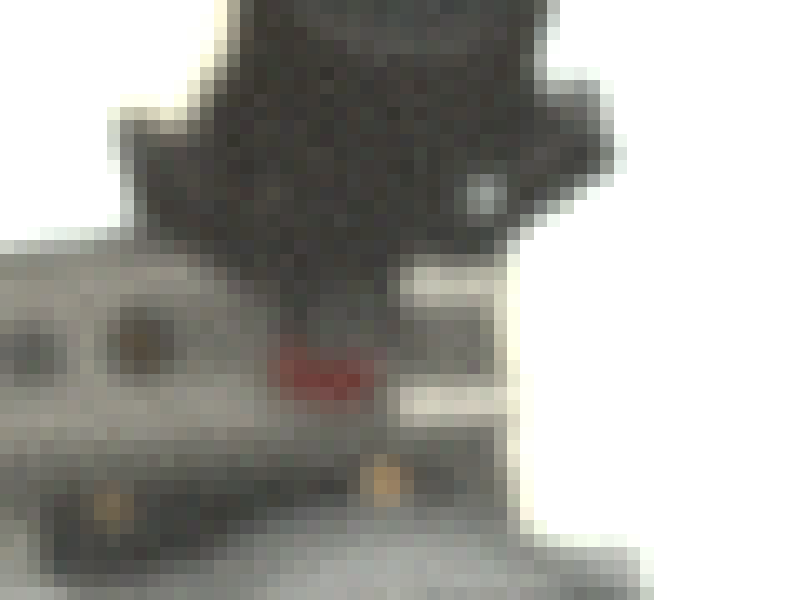

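The tip stands about 22 mm above the TCP height, at z ≈ 0.075, and is centred over the key. I'll keep going down until it touches.

Emit:
play_rows(
  increments=[
    [0, 0, 0.2, 0],
    [0, 0, 0.4, 0],
    [0, 0, 0.5, 0],
    [0, 0, 0.5, 0],
  ],
)

```text
time: 6.95
position: [0.5866, 0.1519, 0.0406]
tcp_rot: [0.104, 0.995, -0.0, -0.001]
ft_force: [-1.4, -0.1, 3.4]
width: 0.002
gripper_force: 1.4
```

Emit:
play_rows(
  increments=[
    [0, 0, 0.1, 0],
    [0, 0, 0.2, 0],
    [0, 0, 0.2, 0],
  ],
)

```text
time: 7.32
position: [0.5872, 0.1519, 0.0359]
tcp_rot: [0.104, 0.995, 0.0, 0.0]
ft_force: [-2.1, 0.2, 5.0]
width: -0.0
gripper_force: 2.4
```

Emit:
play_rows(
  increments=[
    [0, 0, 0.08, 0],
    [0, 0, 0.08, 0],
  ],
)

```text
time: 7.58
position: [0.5892, 0.1515, 0.0355]
tcp_rot: [0.105, 0.995, 0.0, 0.002]
ft_force: [-1.2, -0.9, 9.0]
width: -0.002
gripper_force: 4.5
```

Key bottomed at 9 N; holding.

Emit:
play_rows(
  increments=[
    [0, 0, 0, 0],
    [0, 0, 0, 0],
    [0, 0, 0, 0],
    [0, 0, 0, 0],
    [0, 0, 0, 0],
  ],
)

```text
time: 8.2
position: [0.5892, 0.1515, 0.0355]
tcp_rot: [0.105, 0.995, 0.0, 0.002]
ft_force: [-0.6, -0.8, 9.0]
width: -0.001
gripper_force: 4.5
```

Emit:
play_rows(
  increments=[
    [0, 0, 0, 0],
    [0, 0, 0, 0],
    [0, 0, 0, 0],
    [0, 0, 0, 0],
    [0, 0, 0, 0],
  ],
)

```text
time: 8.82
position: [0.5892, 0.1515, 0.0355]
tcp_rot: [0.105, 0.995, 0.0, 0.002]
ft_force: [-1.7, -1.0, 8.3]
width: -0.0
gripper_force: 4.5
```

Emit:
play_rows(
  increments=[
    [0, 0, 0, 0],
    [0, 0, 0, 0],
    [0, 0, 0, 0],
    [0, 0, 0, 0],
    [0, 0, 0, 0],
  ],
)

```text
time: 9.45
position: [0.5892, 0.1515, 0.0355]
tcp_rot: [0.105, 0.995, 0.0, 0.002]
ft_force: [-1.9, -0.9, 7.5]
width: -0.002
gripper_force: 4.5
```

Emit:
play_rows(
  increments=[
    [0, 0, -0.4, 0],
    [0, 0, -1, 0],
    [0, 0, -2, 0],
    [0, 0, -3, 0],
    [0, 0, -3.5, 0],
  ],
)

```text
time: 10.07
position: [0.5876, 0.1525, 0.1228]
tcp_rot: [0.104, 0.995, 0.001, 0.001]
ft_force: [-0.6, 0.3, -1.0]
width: -0.001
gripper_force: 0.0
```

```bash
python3 - <<'E'
from h import *
a=np.radians(-12)
c0=np.array([.7494,.0895]); xd=np.array([np.cos(a),np.sin(a)])
tf=c0-.2045*xd; print('tf',tf)
for n,h in [('scene',.051),('top',.051)]:
    c=cam(n); W=cloud(c)
    for r in manip.pinpoint(n,'tray_front')[:1]: print(r['p'],onplane(c,r['location'],h))
    ok=(W[...,0]>.5)&(W[...,0]<.66)&(W[...,1]>-.0)&(W[...,1]<.23)&(W[...,2]>.062)&(W[...,2]<.082)
    q=(W[ok][:,:2]-c0)@np.array([xd,[-xd[1],xd[0]]]).T; print(n,np.percentile(q,[1,3,50,97,99],axis=0).round(4).tolist())
    ok=(W[...,0]>.6)&(W[...,0]<.9)&(W[...,1]>-.05)&(W[...,1]<.23)&(W[...,2]>.081)&(W[...,2]<.09)
    q=(W[ok][:,:2]-c0)@np.array([xd,[-xd[1],xd[0]]]).T; print(n,np.percentile(q,[1,3,50,97,99],axis=0).round(4).tolist())
p=tf-.045*xd
print(rel([p[0],p[1],.12]))
E
```

```text
tf [0.54936882 0.13201794]
0.62 [0.55596904 0.13632596 0.051     ]
scene [[-0.203, -0.0753], [-0.2007, -0.0698], [-0.1613, -0.0104], [-0.1124, 0.0705], [-0.108, 0.0732]]
scene [[-0.098, -0.094], [-0.0931, -0.0924], [0.0436, -0.0569], [0.0995, 0.091], [0.1006, 0.0933]]
0.61 [0.5515437  0.13017805 0.051     ]
top [[-0.2042, -0.091], [-0.2026, -0.0807], [-0.1593, -0.0253], [-0.0885, 0.0475], [-0.0807, 0.0531]]
top [[-0.099, -0.0946], [-0.0965, -0.0926], [-0.043, -0.0368], [0.083, 0.0818], [0.0943, 0.0896]]
(array([ 3.08, -1.09,  0.03]), array([0.5864, 0.1521, 0.1206]), array([-1.17, -0.06, -0.3 ]), np.float64(168.05))
```

Emit:
play_rows(
  increments=[
    [1.5, -0.5, 0, 0],
    [3.1, -1.1, 0, 0],
    [3.1, -1.1, 1, 0],
    [3.1, -1.1, 2.4, 0],
    [3.1, -1.1, 3.2, 0],
  ],
)

```text
time: 10.9
position: [0.5029, 0.1405, 0.0383]
tcp_rot: [0.104, 0.995, -0.001, -0.002]
ft_force: [0.6, -0.7, -0.1]
width: 0.0
gripper_force: 0.0
```

Emit:
play_rows(
  increments=[
    [-0.5, 0, 0, 0],
    [-0.9, 0, 0, 0],
    [-0.9, 0, 0, 0],
  ],
)

```text
time: 11.28
position: [0.5302, 0.1362, 0.0424]
tcp_rot: [0.105, 0.994, 0.0, 0.002]
ft_force: [0.2, 0.6, -0.2]
width: -0.001
gripper_force: 0.0
```

```bash
python3 - <<'E'
from h import *
a=np.radians(-12)
c0=np.array([.7494,.0895]); xd=np.array([np.cos(a),np.sin(a)])
p=c0-(.106+.011)*xd
print(rel([p[0],p[1],.04]))
E
```

```text
(array([-4.28, -0.  ,  0.11]), array([0.5302, 0.1362, 0.0424]), array([ 0.24,  0.63, -0.21]), np.float64(167.95))
```

Emit:
play_rows(
  increments=[
    [-0.2, 0, 0, 0],
    [-0.4, 0, 0, 0],
    [-0.6, 0, 0, 0],
    [-0.9, 0, 0, 0],
    [-1.2, 0, 0, 0],
  ],
)

```text
time: 11.9
position: [0.5567, 0.1304, 0.041]
tcp_rot: [0.104, 0.995, -0.0, -0.001]
ft_force: [-2.2, 0.1, 1.0]
width: -0.001
gripper_force: 0.9
```

Emit:
play_rows(
  increments=[
    [-0.3, 0, 0, 0],
    [-0.6, 0, 0, 0],
    [-0.9, 0, 0, 0],
    [-1.2, 0, 0, 0],
    [-1.5, 0, 0, 0],
  ],
)

```text
time: 12.52
position: [0.5938, 0.1223, 0.041]
tcp_rot: [0.104, 0.995, -0.0, -0.0]
ft_force: [-2.2, 1.0, 0.5]
width: 0.002
gripper_force: 0.9
```

Emit:
play_rows(
  increments=[
    [-0.3, 0, 0, 0],
    [-0.6, 0, 0, 0],
    [-0.8, 0, 0, 0],
    [-0.9, 0, 0, 0],
    [-1, 0, 0, 0],
  ],
)

```text
time: 13.15
position: [0.618, 0.1171, 0.0411]
tcp_rot: [0.104, 0.995, -0.0, -0.0]
ft_force: [-1.9, 0.2, 0.8]
width: 0.002
gripper_force: 0.8
```

```bash
python3 - <<'E'
from h import *
a=np.radians(-12)
c0=np.array([.7494,.0895]); xd=np.array([np.cos(a),np.sin(a)])
p=c0-(.106+.011)*xd
print(rel([p[0],p[1],.04]))
E
```

```text
(array([-0.69,  0.01,  0.05]), array([0.618 , 0.1171, 0.0411]), array([-1.92,  0.19,  0.79]), np.float64(168.03))
```

Now short pushes, watching for the force to rise.

Emit:
play_rows(
  increments=[
    [-0.15, 0, 0, 0],
    [-0.3, 0, 0, 0],
    [-0.4, 0, 0, 0],
    [-0.5, 0, 0, 0],
  ],
)

```text
time: 13.65
position: [0.6304, 0.1145, 0.0412]
tcp_rot: [0.104, 0.995, -0.0, -0.0]
ft_force: [-1.6, -0.5, 0.2]
width: 0.001
gripper_force: 0.8
```

Emit:
play_rows(
  increments=[
    [-0.08, 0, 0, 0],
    [-0.08, 0, 0, 0],
  ],
)

```text
time: 13.9
position: [0.6328, 0.1144, 0.0413]
tcp_rot: [0.104, 0.995, 0.0, 0.001]
ft_force: [-1.8, -0.2, 0.1]
width: 0.002
gripper_force: 0.3
```

Emit:
play_rows(
  increments=[
    [-0.06, 0, 0, 0],
    [-0.06, 0, 0, 0],
  ],
)

```text
time: 14.15
position: [0.634, 0.1143, 0.0413]
tcp_rot: [0.104, 0.995, 0.0, 0.0]
ft_force: [-1.3, 0.0, -0.1]
width: 0.002
gripper_force: 0.5
```

Emit:
play_rows(
  increments=[
    [-0.06, 0, 0, 0],
    [-0.06, 0, 0, 0],
  ],
)

```text
time: 14.4
position: [0.6354, 0.114, 0.0413]
tcp_rot: [0.104, 0.995, 0.0, 0.0]
ft_force: [-1.2, -0.7, -0.4]
width: 0.002
gripper_force: 0.6
```

Emit:
play_rows(
  increments=[
    [-0.05, 0, 0, 0],
    [-0.05, 0, 0, 0],
  ],
)

```text
time: 14.65
position: [0.6357, 0.1139, 0.0412]
tcp_rot: [0.104, 0.995, 0.0, -0.001]
ft_force: [-2.7, 0.7, 2.9]
width: -0.002
gripper_force: 1.8
```

Emit:
play_rows(
  increments=[
    [-0.05, 0, 0, 0],
    [-0.05, 0, 0, 0],
  ],
)

```text
time: 14.9
position: [0.6356, 0.1139, 0.0409]
tcp_rot: [0.104, 0.995, 0.0, -0.002]
ft_force: [-6.2, 1.3, 4.0]
width: -0.001
gripper_force: 3.0
```

The force rose to 6 N with no further travel, at the expected position, so the tray is home. Backing off.

Emit:
play_rows(
  increments=[
    [0.4, 0, 0, 0],
    [1.2, 0, 0, 0],
    [2.4, 0, 0, 0],
    [4, 0, 0, 0],
    [4, 0, -1.5, 0],
  ],
)

```text
time: 15.52
position: [0.5325, 0.1337, 0.0749]
tcp_rot: [0.103, 0.995, -0.002, -0.005]
ft_force: [1.2, 0.3, 0.7]
width: 0.002
gripper_force: 0.0
```

Emit:
play_rows(
  increments=[
    [1, 1, -2, 0],
    [2, 3, -3, 0],
    [3, 5, -3, 0],
    [3, 5, -3, 0],
  ],
)

```text
time: 16.02
position: [0.4907, 0.2796, 0.1547]
tcp_rot: [0.099, 0.995, 0.003, 0.001]
ft_force: [-0.2, -0.3, 0.5]
width: 0.001
gripper_force: 0.0
```

```bash
python3 - <<'E'
from h import *
a=np.radians(-12); c0=np.array([.7494,.0895]); xd=np.array([np.cos(a),np.sin(a)]); M=np.array([xd,[-xd[1],xd[0]]]).T
out=[]
for n in ['scene','top']:
    c=cam(n); W=cloud(c); out.append(c[0]['pixels'])
    ok=(W[...,0]>.5)&(W[...,0]<.9)&(W[...,1]>-.05)&(W[...,1]<.23)&(W[...,2]>.081)&(W[...,2]<.09)
    q=W[ok][:,:2].astype(np.float32); print(n,cv2.minAreaRect(q),np.percentile((q-c0)@M,[1,3,97,99],axis=0).round(4).tolist())
    for l in ['glass','soap_dish','wooden_box','saucer','oil_bottle','phone']:
        r=manip.pinpoint(n,l)[:1]
        if r: print(l,onplane(c,r[0]['location'],0 if l in('phone','wooden_box') else .018).round(3))
cv2.imwrite('pics/end.png',cv2.resize(np.hstack([out[0][150:330,220:440],out[1][70:250,140:360]]),(800,327)))
print(rel([0,0,0])[1:])
E
```

```text
scene ((0.7479915022850037, 0.09008830785751343), (0.1902845948934555, 0.2073414921760559), 77.76378631591797) [[-0.0971, -0.0942], [-0.0937, -0.0924], [0.0996, 0.0912], [0.1006, 0.0939]]
glass [0.709 0.281 0.018]
soap_dish [ 0.658 -0.098  0.018]
wooden_box [ 0.287 -0.382  0.   ]
saucer [ 0.601 -0.523  0.018]
oil_bottle [0.584 0.494 0.018]
phone [0.309 0.366 0.   ]
top ((0.7478435635566711, 0.08911828696727753), (0.18958377838134766, 0.19893811643123627), 77.71971130371094) [[-0.0988, -0.094], [-0.0967, -0.0918], [0.0815, 0.0891], [0.093, 0.0918]]
glass [ 0.664 -0.096  0.018]
soap_dish [ 0.669 -0.093  0.018]
wooden_box [ 0.314 -0.399  0.   ]
saucer [ 0.584 -0.525  0.018]
phone [0.716 0.129 0.   ]
(array([0.4923, 0.2716, 0.1536]), array([-0.53,  0.65, -0.15]), np.float64(168.02))
```

View pics/end.png

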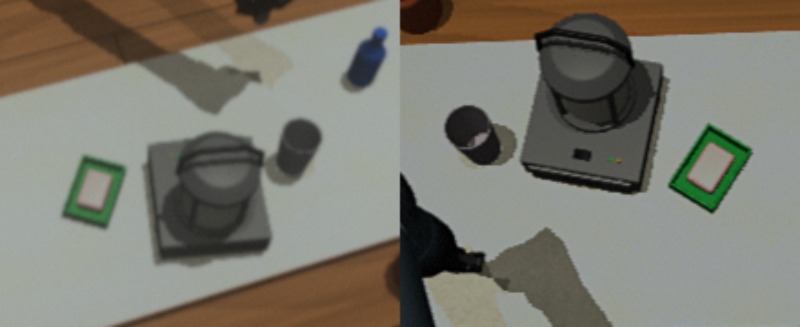

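The tray is closed against the base (front panel at crop (585,175)), the lantern hasn't moved, the other things are still where they stood, and the gripper is clear of everything.

```bash
python3 -c "
from cell import manip
print(manip.sign_off())"
```

```text
the job is handed in; nothing more can be done
None
```

The job is handed in: I pressed the reset key right down, held it for about 2 s and let it up, then pushed the tray fully home, with no visible movement of the lantern or the other things.

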